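# Lock the vial carousel on the sample changer's spindle with its retaining clip

### The arm

A 6-joint arm with a two-finger parallel gripper is mounted at the origin on the work surface. World frame = base frame: x ahead of the robot, y to its left, z up, the work surface at z = 0. Lengths are in mm, angles in rad, forces in N, time in s.
With the tool pointing down it reaches from about 275 to 1000 mm from the base axis. Payload 8.4 kg.
Tool frame: the origin (TCP) lies between the finger pads; the fingertips stand 8 mm ahead of it and the grasp point (between the pads) lies 11 mm behind it (tcp_to_tips is the distance from the TCP to the fingertips, in mm); z points along the fingers, y is the line along which they close (so a half turn about z gives the same grasp; the last joint's range is limited). The gripper opens to 85 mm and grips with 20 to 120 N. Pads are 22 mm wide; open, the fingers measure 114 mm over their backs; the gripper's body (76 mm by 85 mm) begins 54 mm behind the grasp point. The pads swing forward as they close: fully open they stand 13 mm farther back than shut.
Start: joints at [-1.222, 0.353, 1.633, -0, 1.155, -0.002], TCP at [214.779, -586.939, 239.281] pointing down, gripper open.
Joint ranges: [-2.63, 2.63], [-0.92, 2.1], [0.06, 2.66], [-1.3, 4.44], [0, 2.69], [-3.02, 3.02]. Speed limits (rad/s): [2.22, 2.22, 2.79, 3.14, 3.14, 3.14].

### API

Orientations are given as [roll, pitch, yaw] about the fixed x, y, z axes, in that order (R = Rz(yaw) Ry(pitch) Rx(roll)).
In Python, from rig import * gives the robot as it stands.
- The arm moves only by the tool step_arm, never from a script. Its argument "motion" is a list of rows, each an object with "claw": the finger opening in mm, from 0 to 85.4; "delta_pos": the shift along the tool's x, y, z in mm, a list of three; "turn": the turn about the tool's z in rad. In form: [{"claw": claw, "delta_pos": [dx, dy, dz], "turn": turn}, ...]. A call has 1 to 8 rows; each row shifts and turns the commanded pose from where the row before left it, along the tool's axes as they then stand; what a row does not reach is not made up. A row lasts 1/12 s, in which the tool goes at most 41.7 mm and 7.16 degrees, less where a joint would pass 70% of its speed; a pose out of reach is approached as far as the arm can. A call is refused whole if a number of a shift passes 41.7 or a number of a turn 0.125, either way. A call with a gripper value outside its range is refused whole. The fingers move at their own pace and stop on an object; "force" is the grip in N (left out, the last holds). Time passes only in rows, so rows that do not move let the fingers close. It gives the time, the measured TCP pose, the force, the opening and the grip force at its end, in the units of the state.
- sense(): the state, without advancing time (a new reading comes with each control period).
- grab_frame(name): name is "scene" or "top"; returns a dict with "img" (420x560x3 uint8, red, green, blue), "vertical_fov" (degrees; the focal length in pixels is half the picture's height over the tangent of half this angle, whatever the lens; pixels are square), "cx", "cy" (the principal point, pixels), "R" (3x3) and "t" (3): a world point X has camera coordinates R X + t. Camera axes: x right, y down, z forward; pixel columns grow to the right and rows downward; lengths in mm; the calibration is good to about 2 mm. A picture is of the moment at which its call begins. There is no depth.
- sign_off(): hands the job in; it is judged then, once.
The state is a dict: "clock": time; "qpos": joint angles; "qvel": joint speeds; "joint_efforts": joint torques, N m; "eef_pos": TCP position; "tcp_rot": TCP orientation; "contact_force": force on the tool from outside, world axes, zero at the start; "wrist_torque": the same for the moment, N m; "opening": opening from 0.0 (shut) to 1.0 (fully open); "grasp_force": force on a finger pad.
Only numpy, scipy, OpenCV 4.12 (cv2) and the standard library are available. Lean on these libraries where they do the work, as an engineer would, in place of code of your own. Each camera call takes 0.05 s, during which the arm holds its last target. There are 200 camera calls.

### The job

The vial carousel on the sample changer rides high on its spindle and covers the clip groove: press it gently down until it is fully home. Then take the red retaining clip from the blue parts tray and push it sideways into the spindle groove, flat on the carousel's hub, until it snaps fully home, without forcing it. Let go of it, and leave everything else where it is.

Things in the scene. Friction and masses are not known exactly. Their poses are not given: they have to be found in the camera images.
- changer: White sample changer fixed to the bench: housing 280 x 230 mm, 70 mm high, from 120 mm in front of its origin (-x) to 160 mm behind. Origin on the bench under the spindle axis, z up. On its back left corner (136 mm behind the axis, 30 to 105 mm to +y) stands the parked sampling arm, 170 mm high.
- carousel (a joint): Height of the vial carousel above home on the spindle, m: 0 is fully home on a hard stop. It starts 7 to 16 mm up, hiding the groove, slides down stiffly under about 9 N and stays where it is left. Grey disc 170 mm across, vials round it, and a flat-topped aluminium hub 72 mm in diameter, 5 mm above the vials: press on the hub beside the spindle; the clip slides on it into the groove.
- seat (a point): Point on the vertical spindle axis, 122 mm above the bench: the middling level of the hub's top with the carousel home; axes as the changer. The spindle's height is adjustable: the true level is up to 6 mm higher or lower and is found by touch. Above the hub the steel spindle has a groove, floor 16 mm in diameter and 7.5 mm high, then a head 24 mm in diameter and 11 mm high.
- clip: Red open spring clip lying flat in the tray, 6 mm thick, 28 mm wide, 20 to 45 g. Origin at the centre of the bore on the underside; +x points out of the open mouth, the way to push it on; z up. Its arms reach 9 mm ahead of the origin. The groove is 1.5 mm higher than the clip is thick. Home: origin on the spindle axis, underside on the hub.
- lug (a point): Centre of the grip of the clip's upright finger lug, 31 mm behind the clip's origin and 18 mm above its underside; axes as the clip. The lug is 14 mm wide (y, grip it across this), 20 mm long (x), its top 30 mm above the underside. Pushing on: the arms touch about 13 mm short of home, resist with about 10 N at 10 mm, from 5 mm they pull the clip home onto a hard stop.
- tray: Blue low parts tray fixed to the bench, 150 x 200 mm, floor 3 mm thick, rim 8 mm high; origin under its centre. It holds the clip, the nut and the ring.
- nut: Bystander: brass knurled nut, 22 mm across, 18 mm high, in the tray; origin under its centre.
- oring: Bystander: black rubber ring, 28 mm across, 5 mm high, in the tray; origin under its centre.
- rack: Bystander: green rack of small vials, 70 x 140 mm, 44 mm high, loose on the bench; origin under its centre.
- bottle: Bystander: amber bottle with a blue cap, 56 mm across, 95 mm high; origin under its centre.
- beaker: Bystander: glass beaker, 70 mm across, 90 mm high; origin under its centre.
- dish: Bystander: flat round white dish, 94 mm across, 15 mm high, on the bench at the right; origin under its centre.

How it is judged (in metres and radians):
On the way, in this order (a step that is already met when the one before it is completed fails the run):
1. the carousel is pressed fully home on its spindle (value of joint carousel below 0.001 m), for 0.2 s.
2. the clip is snapped home in the groove (horizontal distance between clip and seat below 0.0015 m and z of clip in the frame of seat between -0.008 and 0.009 m), for 0.2 s.
At the end, for the whole second after the job is handed in: The carousel is home on its spindle (within 1 mm) and the released clip lies still and flat in the groove, its centre within 1.5 mm of the spindle axis, its underside 8 mm below to 9 mm above the seat point (as the spindle's height may be) (all of step 2 and value of joint carousel below 0.001 m and angle between clip's own z axis and vertical below 0.08 rad and linear speed of clip below 0.01 m/s); the robot touches nothing.
It fails at once if the clip is forced against the spindle or the carousel with more than 35 N (contact force between clip and changer above 35 N).
It fails at once if the fingers press on the carousel or the changer with more than 60 N (contact force between the fingers and changer above 60 N).
It fails at once if the rest of the arm knocks the changer (contact force between the arm and changer above 35 N).
It fails at once if something else on the bench or in the tray is moved by more than 20 mm (distance of any of nut, oring, rack, bottle, beaker, dish from where it was at the start of the episode above 0.02 m).
It also fails if it takes over 58 s, if anything falls off the work surface, if the arm or the gripper's body presses on something with over 40 N, if the wrist force passes 120 N, or if a joint passes its speed limit or range.

## Working session

There is one attempt and no reset: what is moved stays moved. The work goes in short steps, Python scripts to look and compute and a tool call to move; the robot and the scene stay as the last step left them, time stands still between calls to the robot, and variables do not carry over. Pictures are saved under pics/ and viewed, at most 10 in all, crops included, and the job is handed in when it is done.

Besides the shell and the picture viewer there is one more tool, called after "Emit:" by a JSON object that holds its "api" and its "payload", one argument or row to a line. step_arm: Moves the arm, as the interface text tells. Its arguments: {"type":"object","properties":{"motion":{"type":"array","items":{"type":"object","properties":{"claw":{"type":"number"},"delta_pos":{"type":"array","items":{"type":"number"}},"turn":{"type":"number"}}}},"force":{"type":"number"}},"required":["motion"]}

```bash
ls; mkdir -p pics
python3 - <<'E'
from rig import *
import cv2,pickle
for n in("scene","top"):
    f=grab_frame(n); cv2.imwrite(f"pics/{n}0.png",f["img"][:,:,::-1]); pickle.dump(f,open(f"{n}0.pkl","wb"))
    print(n,f["vertical_fov"],f["cx"],f["cy"],f["R"],f["t"],[k for k in f])
print(sense())
E
```

```text
pics
scene 50.467492083547356 269.7742125278401 214.04324436717033 [[ 0.87136038  0.49028953  0.01863516]
 [ 0.3974465  -0.68306688 -0.61274458]
 [-0.28769319  0.54132783 -0.79006127]] [-499.28179394 -209.41865625 1590.53611893] ['img', 'vertical_fov', 'cx', 'cy', 'R', 't']
top 42.74512606084978 282.08961400448 202.32782937856643 [[-0.00191834 -0.99998415 -0.0052943 ]
 [-0.99048925  0.00262845 -0.13756506]
 [ 0.13757679  0.00498005 -0.99047858]] [ -32.72550486  601.12661336 1505.31304418] ['img', 'vertical_fov', 'cx', 'cy', 'R', 't']
{'clock': 0.1, 'qpos': array([-1.22237077e+00,  3.53577269e-01,  1.63409812e+00,  3.39918526e-05,
        1.15518650e+00, -2.39999124e-03]), 'qvel': array([-0.00031135, -0.00105286, -0.00178042,  0.00142098,  0.0022763 ,
        0.00060125]), 'joint_efforts': array([ 3.88171065e-04, -6.06355405e+01, -3.42824507e+01,  5.68182531e-05,
        4.01126061e-03,  1.82204059e-05]), 'eef_pos': array([ 214.65686483, -586.51799439,  238.62134426]), 'tcp_rot': array([-3.14032350e+00, -3.41267455e-05,  3.50811780e-01]), 'contact_force': array([-0.04473747,  0.43411122, -0.54338175]), 'wrist_torque': array([-0.00165395, -0.00353063,  0.0376366 ]), 'grasp_force': 0.0, 'opening': 0.9981937002526351}
```

View pics/scene0.png

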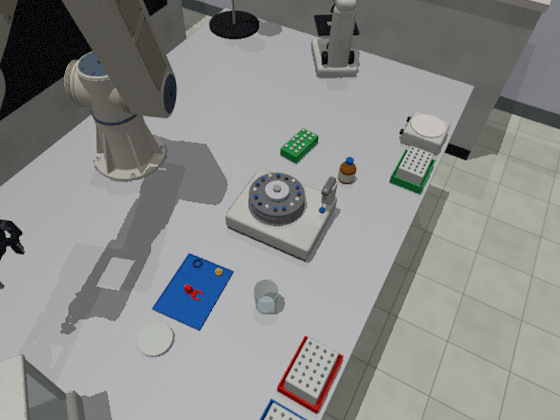

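View pics/top0.png

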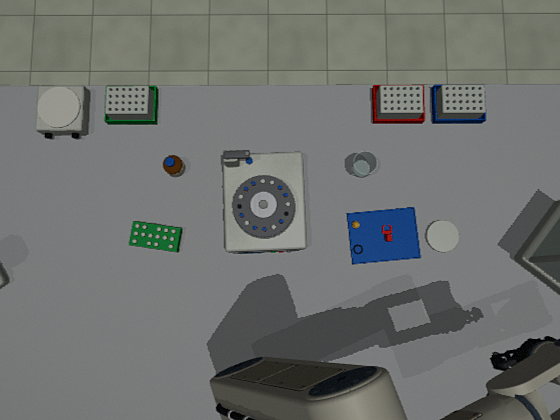

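The scene view shows the changer with its spindle near (277,188) and the clip near (193,292). In the top view the spindle is near (263,204), the clip near (388,233), the nut at (356,225) and the O-ring at (358,249). I'll enlarge the spindle and clip areas.

```bash
cat > h.py <<'E'
import numpy as np,cv2,pickle
from scipy.optimize import least_squares
def K(f):
    fl=210/np.tan(np.radians(f["vertical_fov"]/2)); return fl
def proj(f,X):
    c=f["R"]@np.asarray(X,float)+f["t"]; return np.array([f["cx"],f["cy"]])+K(f)*c[:2]/c[2]
def onz(f,uv,z):
    d=f["R"].T@np.array([(uv[0]-f["cx"])/K(f),(uv[1]-f["cy"])/K(f),1]); o=-f["R"].T@f["t"]
    return o+d*(z-o[2])/d[2]
def tri(fs,uvs):
    return least_squares(lambda X:np.concatenate([proj(f,X)-uv for f,uv in zip(fs,uvs)]),[500,0,50])
def crop(f,c,w,h,s):
    x,y=int(c[0]-w//2),int(c[1]-h//2); return cv2.resize(f["img"][y:y+h,x:x+w,::-1],None,fx=s,fy=s,interpolation=cv2.INTER_CUBIC)
E
python3 - <<'E'
from h import *
S,T=[pickle.load(open(n+"0.pkl","rb")) for n in("scene","top")]
a=np.hstack([crop(T,(388,234),40,30,10),crop(S,(193,292),40,30,10)])
b=np.hstack([crop(T,(263,204),100,75,4),crop(S,(277,193),100,75,4)])
cv2.imwrite("pics/c0.png",np.vstack([a,b]))
print(tri([S,T],[(277,188),(263,204)]).x,onz(T,(388,233),6))
E
```

```text
[583.37582251  17.3478292  142.81844098] [ 514.64196697 -343.31480795    6.        ]
```

View pics/c0.png

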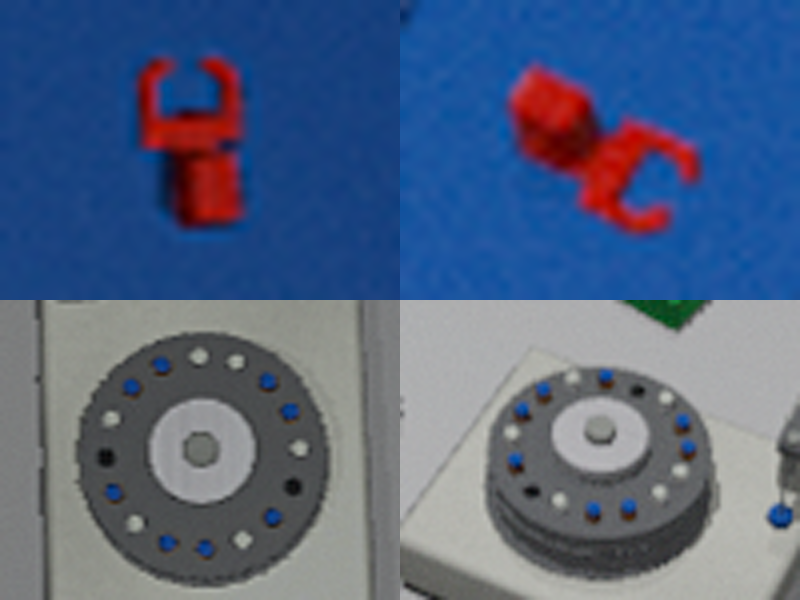

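The crops show the clip mouth pointing to image-up (about +x), with its lug towards the robot. The spindle head centre is at about (262.9,203.9) in top and (276.6,187.9) in scene. Next I'll fit the clip pose to its silhouette in both views.

```bash
cat >> h.py <<'E'
def box(x0,x1,y0,y1,z0,z1): return np.array([[x,y,z] for x in(x0,x1) for y in(y0,y1) for z in(z0,z1)],float)
BX=[box(-41,-21,-7,7,0,30),box(-24,-8,-5,5,0,6),box(-14,-8,-14,14,0,6),box(-14,9,9,14,0,6),box(-14,9,-14,-9,0,6)]
def red(f):
    i=f["img"].astype(int); return ((i[...,0]>90)&(i[...,0]>2*i[...,1])&(i[...,0]>2*i[...,2]*0.9))
def sil(f,p,z,ctr,s=8,n=60):
    m=np.zeros((n*s,n*s),np.uint8); c,sn=np.cos(p[2]),np.sin(p[2]); R=np.array([[c,-sn,0],[sn,c,0],[0,0,1]])
    for b in BX:
        q=np.array([proj(f,R@v+[p[0],p[1],z]) for v in b]); q=((q-ctr+n/2+.5)*s*16).astype(np.int32)
        cv2.fillConvexPoly(m,cv2.convexHull(q),255,shift=4)
    return cv2.resize(m,(n,n),interpolation=cv2.INTER_AREA)/255.
def fitclip(fs,ctrs,p0,z):
    from scipy.optimize import minimize
    obs=[]
    for f,c in zip(fs,ctrs):
        i=f["img"][c[1]-30:c[1]+30,c[0]-30:c[0]+30].astype(float); obs.append(np.clip((i[...,0]-np.maximum(i[...,1],i[...,2]))/110,0,1)*1.)
    cost=lambda q:sum(((sil(f,[q[0]*10,q[1]*10,q[2]],z,np.array(c))-(o>.35))**2).sum() for f,c,o in zip(fs,ctrs,obs))
    best=None
    for dy in(-.15,0,.15):
        r=minimize(cost,[p0[0]/10,p0[1]/10,p0[2]+dy],method="Nelder-Mead",options=dict(initial_simplex=np.array([[p0[0]/10,p0[1]/10,p0[2]+dy],[p0[0]/10+.4,p0[1]/10,p0[2]+dy],[p0[0]/10,p0[1]/10+.4,p0[2]+dy],[p0[0]/10,p0[1]/10,p0[2]+dy+.2]])))
        if best is None or r.fun<best.fun: best=r
    return best.x*[10,10,1],best.fun,[(o>.35).sum() for o in obs]
E
python3 - <<'E'
from h import *
S,T=[pickle.load(open(n+"0.pkl","rb")) for n in("scene","top")]
for fs,cs in (([S,T],[(193,292),(388,233)]),([S],[(193,292)]),([T],[(388,233)])):
    print(fitclip(fs,cs,(515,-343,0),3))
r=tri([S,T],[(276.6,187.9),(262.9,203.9)]);print(r.x,r.fun)
for n,uv in dict(nut=(356,225),ring=(358,249)).items(): print(n,onz(T,uv,6))
# housing edges in top: rows of front edge
print([proj(T,(r.x[0]-120,r.x[1]+s*115,70)) for s in(1,-1)],[proj(T,(r.x[0]+160,r.x[1]+s*115,70)) for s in(1,-1)])
E
```

```text
(array([ 5.30329606e+02, -3.37843259e+02,  7.06210376e-02]), np.float64(58.0485966935794), [np.int64(126), np.int64(100)])
(array([ 5.29275211e+02, -3.36367854e+02,  6.23644666e-02]), np.float64(24.86237600922722), [np.int64(126)])
(array([ 5.30585315e+02, -3.38718119e+02,  9.24198354e-02]), np.float64(18.994925028835063), [np.int64(100)])
[583.01067603  17.19856264 143.39966971] [-0.12407546  0.01970456 -0.06629573 -0.09298885]
nut [ 538.3375662  -250.33896636    6.        ]
ring [ 468.18426412 -254.69573614    6.        ]
[array([222.65312685, 249.98174735]), array([304.93143182, 249.80176896])] [array([223.95366783, 152.07910006]), array([304.17177486, 151.83070469])]
```

Emit:
{"api": "step_arm", "payload": {
  "motion": [
    {"claw": 14,"delta_pos": [0,0,0],"turn": 0.117},
    {"claw": 14,"delta_pos": [0,0,0],"turn": 0.117},
    {"claw": 14,"delta_pos": [0,0,0],"turn": 0.117},
    {"claw": 14,"delta_pos": [17,-30,0],"turn": 0},
    {"claw": 14,"delta_pos": [17,-30,0],"turn": 0},
    {"claw": 14,"delta_pos": [17,-30,0],"turn": 0},
    {"claw": 14,"delta_pos": [17,-30,0],"turn": 0},
    {"claw": 14,"delta_pos": [17,-30,0],"turn": 0}
  ]
}}

```text
clock: 0.77
eef_pos: [300.1, -435.3, 238.9]
tcp_rot: [-3.141, 0.0, -0.001]
contact_force: [0.7, 0.6, -0.2]
opening: 0.165
grasp_force: 0.0
```

Emit:
{"api": "step_arm", "payload": {
  "motion": [
    {"claw": 14,"delta_pos": [17,-30,0],"turn": 0},
    {"claw": 14,"delta_pos": [17,-30,0],"turn": 0},
    {"claw": 14,"delta_pos": [17,-30,0],"turn": 0},
    {"claw": 14,"delta_pos": [17,-30,0],"turn": 0},
    {"claw": 14,"delta_pos": [17,-30,0],"turn": 0},
    {"claw": 14,"delta_pos": [17,-30,0],"turn": 0},
    {"claw": 14,"delta_pos": [17,-30,0],"turn": 0},
    {"claw": 14,"delta_pos": [17,-30,0],"turn": 0}
  ]
}}

```text
clock: 1.43
eef_pos: [436.2, -195.3, 239.2]
tcp_rot: [-3.142, 0.0, -0.0]
contact_force: [0.9, -0.0, -0.4]
opening: 0.166
grasp_force: 0.0
```

Emit:
{"api": "step_arm", "payload": {
  "motion": [
    {"claw": 14,"delta_pos": [17.5,-30.3,0],"turn": 0},
    {"claw": 14,"delta_pos": [17.5,-30.3,0],"turn": 0},
    {"claw": 14,"delta_pos": [17.5,-30.3,0],"turn": 0},
    {"claw": 14,"delta_pos": [17.5,-30.3,0],"turn": 0},
    {"claw": 14,"delta_pos": [17.5,-30.3,0],"turn": 0},
    {"claw": 14,"delta_pos": [17.5,-30.3,0],"turn": 0},
    {"claw": 14,"delta_pos": [17.5,-30.3,0],"turn": 0},
    {"claw": 14,"delta_pos": [0,0,35],"turn": 0}
  ]
}}

```text
clock: 2.1
eef_pos: [565.2, 19.8, 209.5]
tcp_rot: [-3.14, -0.012, 0.002]
contact_force: [2.5, -0.4, 0.9]
opening: 0.165
grasp_force: 0.0
```

Emit:
{"api": "step_arm", "payload": {
  "motion": [
    {"claw": 14,"delta_pos": [0,0,30],"turn": 0},
    {"claw": 14,"delta_pos": [0,0,15],"turn": 0},
    {"claw": 14,"delta_pos": [0,0,0],"turn": 0}
  ]
}}

```text
clock: 2.35
eef_pos: [555.6, 15.4, 155.4]
tcp_rot: [3.141, 0.007, 0.0]
contact_force: [-0.5, -0.1, -0.1]
opening: 0.167
grasp_force: 0.0
```

Run:
```python
from rig import *
from h import *
fs=[grab_frame(n) for n in("scene","top")]
for n,f in zip("st",fs): pickle.dump(f,open(n+"1.pkl","wb"))
s=sense();print(s["eef_pos"],s["contact_force"])
t=s["eef_pos"]+[0,0,-8]
print([proj(f,t) for f in fs])
cv2.imwrite("pics/c1.png",np.hstack([crop(fs[1],(263,204),60,75,6),crop(fs[0],(277,188),70,75,6)]))
```

```text
[558.18909498  15.08242703 159.14608538] [0.24955138 0.09465361 1.04230962]
[array([268.86642272, 183.46829116]), array([263.47969712, 212.62706233])]
```

View pics/c1.png

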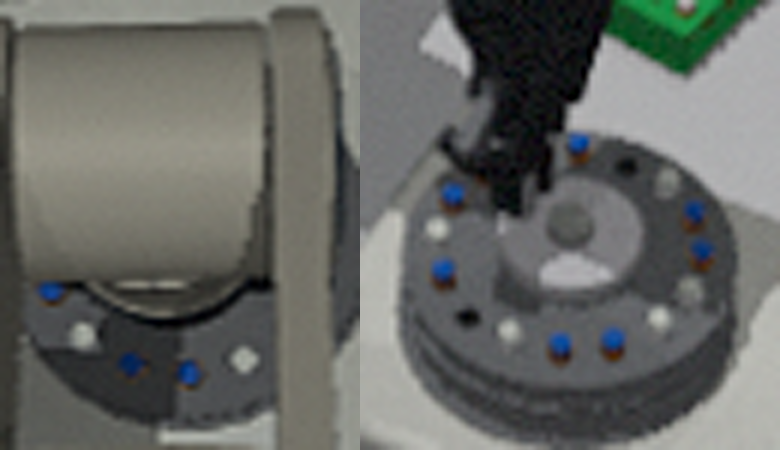

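Only the scene view is unobstructed. It shows the fingertips in front of the spindle at crop (510,210), just above the hub. I'll go down and find the hub by touch.

Emit:
{"api": "step_arm", "payload": {
  "motion": [
    {"claw": 14,"delta_pos": [1,-2,2],"turn": 0},
    {"claw": 14,"delta_pos": [0,0,2],"turn": 0},
    {"claw": 14,"delta_pos": [0,0,2],"turn": 0},
    {"claw": 14,"delta_pos": [0,0,1],"turn": 0},
    {"claw": 14,"delta_pos": [0,0,1],"turn": 0},
    {"claw": 14,"delta_pos": [0,0,1],"turn": 0},
    {"claw": 14,"delta_pos": [0,0,1],"turn": 0}
  ]
}}

```text
clock: 3.03
eef_pos: [559.5, 17.1, 149.4]
tcp_rot: [-3.142, -0.0, -0.0]
contact_force: [0.1, 1.0, 0.5]
opening: 0.165
grasp_force: 0.0
```

Emit:
{"api": "step_arm", "payload": {
  "motion": [
    {"claw": 14,"delta_pos": [0,0,1],"turn": 0},
    {"claw": 14,"delta_pos": [0,0,1],"turn": 0},
    {"claw": 14,"delta_pos": [0,0,1],"turn": 0},
    {"claw": 14,"delta_pos": [0,0,1],"turn": 0},
    {"claw": 14,"delta_pos": [0,0,0],"turn": 0}
  ]
}}

```text
clock: 3.45
eef_pos: [559.2, 17.1, 145.0]
tcp_rot: [3.142, 0.0, -0.0]
contact_force: [0.8, -0.3, -1.0]
opening: 0.165
grasp_force: 0.0
```

Emit:
{"api": "step_arm", "payload": {
  "motion": [
    {"claw": 14,"delta_pos": [0,0,1],"turn": 0},
    {"claw": 14,"delta_pos": [0,0,1],"turn": 0},
    {"claw": 14,"delta_pos": [0,0,1],"turn": 0},
    {"claw": 14,"delta_pos": [0,0,0],"turn": 0}
  ]
}}

```text
clock: 3.78
eef_pos: [559.5, 17.1, 142.8]
tcp_rot: [-3.142, -0.0, -0.0]
contact_force: [-2.2, -0.4, 6.4]
opening: 0.164
grasp_force: 2.7
```

Emit:
{"api": "step_arm", "payload": {
  "motion": [
    {"claw": 14,"delta_pos": [0,0,1],"turn": 0},
    {"claw": 14,"delta_pos": [0,0,1],"turn": 0},
    {"claw": 14,"delta_pos": [0,0,1],"turn": 0},
    {"claw": 14,"delta_pos": [0,0,0],"turn": 0}
  ]
}}

```text
clock: 4.12
eef_pos: [559.5, 17.1, 139.9]
tcp_rot: [-3.142, -0.0, -0.0]
contact_force: [-1.9, -0.7, 7.1]
opening: 0.164
grasp_force: 3.2
```

Emit:
{"api": "step_arm", "payload": {
  "motion": [
    {"claw": 14,"delta_pos": [0,0,1],"turn": 0},
    {"claw": 14,"delta_pos": [0,0,1],"turn": 0},
    {"claw": 14,"delta_pos": [0,0,0],"turn": 0}
  ]
}}

```text
clock: 4.37
eef_pos: [559.5, 17.1, 137.9]
tcp_rot: [-3.142, -0.0, -0.0]
contact_force: [-2.0, -0.2, 5.6]
opening: 0.161
grasp_force: 3.3
```

Contact came at a TCP height of about 143 mm, and the carousel is now sliding under about 7 N.

Emit:
{"api": "step_arm", "payload": {
  "motion": [
    {"claw": 14,"delta_pos": [0,0,1],"turn": 0},
    {"claw": 14,"delta_pos": [0,0,1],"turn": 0},
    {"claw": 14,"delta_pos": [0,0,0],"turn": 0}
  ]
}}

```text
clock: 4.62
eef_pos: [559.5, 17.1, 135.9]
tcp_rot: [-3.142, -0.0, -0.0]
contact_force: [-3.0, -0.2, 7.6]
opening: 0.161
grasp_force: 3.3
```

Emit:
{"api": "step_arm", "payload": {
  "motion": [
    {"claw": 14,"delta_pos": [0,0,1],"turn": 0},
    {"claw": 14,"delta_pos": [0,0,1],"turn": 0},
    {"claw": 14,"delta_pos": [0,0,0],"turn": 0}
  ]
}}

```text
clock: 4.87
eef_pos: [559.6, 17.1, 134.7]
tcp_rot: [-3.142, -0.0, -0.0]
contact_force: [-5.3, -0.5, 15.4]
opening: 0.165
grasp_force: 7.9
```

Emit:
{"api": "step_arm", "payload": {
  "motion": [
    {"claw": 14,"delta_pos": [0,0,1],"turn": 0},
    {"claw": 14,"delta_pos": [0,0,1],"turn": 0},
    {"claw": 14,"delta_pos": [0,0,0],"turn": 0}
  ]
}}

```text
clock: 5.12
eef_pos: [559.6, 17.1, 134.5]
tcp_rot: [-3.142, -0.001, -0.0]
contact_force: [-12.3, 0.0, 36.3]
opening: 0.164
grasp_force: 18.0
```

The force rose from about 7 N to 36 N at a TCP height of 134.6 mm, so the carousel is on its stop. I'll lift off and go to the clip.

Emit:
{"api": "step_arm", "payload": {
  "motion": [
    {"claw": 14,"delta_pos": [0,0,-10],"turn": 0},
    {"claw": 14,"delta_pos": [0,0,-25],"turn": 0},
    {"claw": 14,"delta_pos": [0,0,-25],"turn": 0},
    {"claw": 14,"delta_pos": [-5,30,0],"turn": 0},
    {"claw": 14,"delta_pos": [-5,30,0],"turn": 0},
    {"claw": 14,"delta_pos": [-5,30,0],"turn": 0},
    {"claw": 14,"delta_pos": [-5,30,0],"turn": 0},
    {"claw": 30,"delta_pos": [-5,30,0],"turn": 0}
  ]
}}

```text
clock: 5.78
eef_pos: [534.0, -134.2, 191.4]
tcp_rot: [3.142, -0.0, 0.0]
contact_force: [-0.1, -0.5, 0.3]
opening: 0.291
grasp_force: 0.0
```

Emit:
{"api": "step_arm", "payload": {
  "motion": [
    {"claw": 30,"delta_pos": [-5,30,0],"turn": 0},
    {"claw": 30,"delta_pos": [-5,30,0],"turn": 0},
    {"claw": 30,"delta_pos": [-5,30,0],"turn": 0},
    {"claw": 30,"delta_pos": [-5,30,0],"turn": 0},
    {"claw": 30,"delta_pos": [-5,30,0],"turn": 0},
    {"claw": 30,"delta_pos": [-5,30,0],"turn": 0},
    {"claw": 30,"delta_pos": [-5,27,0],"turn": 0},
    {"claw": 30,"delta_pos": [0,0,20],"turn": -0.07}
  ]
}}

```text
clock: 6.45
eef_pos: [500.6, -345.8, 174.5]
tcp_rot: [3.136, -0.005, 0.066]
contact_force: [0.8, 0.1, 1.2]
opening: 0.352
grasp_force: 0.0
```

Emit:
{"api": "step_arm", "payload": {
  "motion": [
    {"claw": 30,"delta_pos": [0,0,30],"turn": 0},
    {"claw": 30,"delta_pos": [0,0,30],"turn": 0},
    {"claw": 30,"delta_pos": [0,0,30],"turn": 0},
    {"claw": 30,"delta_pos": [0,0,20],"turn": 0},
    {"claw": 30,"delta_pos": [0,0,0],"turn": 0}
  ]
}}

```text
clock: 6.87
eef_pos: [496.7, -338.2, 57.0]
tcp_rot: [-3.137, 0.005, 0.07]
contact_force: [-1.6, 0.8, 0.1]
opening: 0.354
grasp_force: 0.0
```

Run:
```python
from rig import *
from h import *
fs=[grab_frame(n) for n in("scene","top")]
for n,f in zip("st",fs): pickle.dump(f,open(n+"2.pkl","wb"))
s=sense();print(s["eef_pos"],s["contact_force"],s["tcp_rot"])
t=s["eef_pos"]+[0,0,-8]
print([proj(f,t) for f in fs])
cv2.imwrite("pics/c2.png",np.hstack([crop(fs[1],(388,234),40,50,10),crop(fs[0],(193,285),40,50,10)]))
```

```text
[ 499.13289259 -339.73842662   61.07819039] [ 0.22630055 -0.00993274  1.22292089] [-3.14073713e+00  1.06875414e-03  6.98608535e-02]
[array([185.8670986, 282.8293066]), array([390.05683121, 237.12453646])]
```

View pics/c2.png

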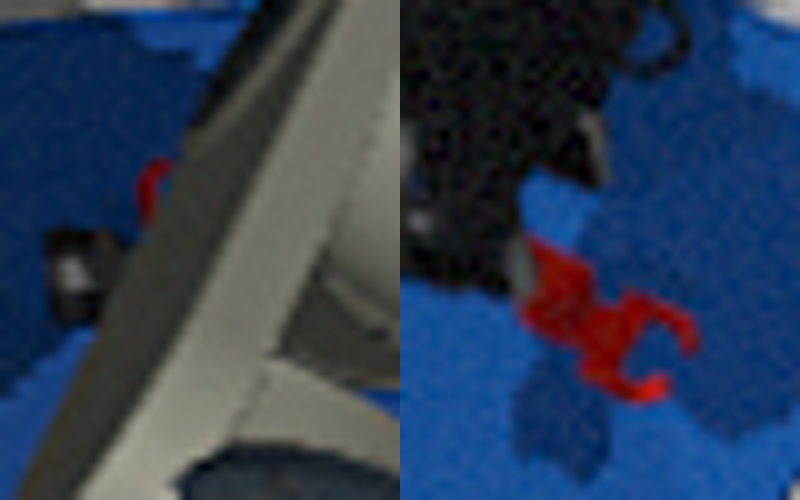

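The scene crop shows the open fingers straddling the lug: pad edges near (525,290) and (600,180), with the lug's red top between them. I'll go down and grip.

Emit:
{"api": "step_arm", "payload": {
  "motion": [
    {"claw": 30,"delta_pos": [0,0,15],"turn": 0},
    {"claw": 30,"delta_pos": [0,0,15],"turn": 0},
    {"claw": 30,"delta_pos": [0,0,10],"turn": 0},
    {"claw": 30,"delta_pos": [0,0,5],"turn": 0},
    {"claw": 30,"delta_pos": [0,0,0],"turn": 0},
    {"claw": 30,"delta_pos": [0,0,0],"turn": 0}
  ]
}}

```text
clock: 7.47
eef_pos: [499.8, -340.2, 17.1]
tcp_rot: [3.141, -0.001, 0.07]
contact_force: [-0.4, 0.1, 0.5]
opening: 0.351
grasp_force: 0.0
```

Emit:
{"api": "step_arm", "payload": {
  "motion": [
    {"claw": 20,"delta_pos": [0,0,0],"turn": 0},
    {"claw": 15,"delta_pos": [0,0,0],"turn": 0},
    {"claw": 8,"delta_pos": [0,0,0],"turn": 0},
    {"claw": 8,"delta_pos": [0,0,0],"turn": 0},
    {"claw": 8,"delta_pos": [0,0,0],"turn": 0},
    {"claw": 8,"delta_pos": [0,0,0],"turn": 0}
  ],
  "force": 40
}}

```text
clock: 7.97
eef_pos: [499.8, -340.3, 17.2]
tcp_rot: [3.141, -0.001, 0.07]
contact_force: [-0.1, -0.1, 5.4]
opening: 0.152
grasp_force: 39.7
```

The lug is gripped: opening 0.152 and 40 N. Now lift and carry.

Emit:
{"api": "step_arm", "payload": {
  "motion": [
    {"claw": 8,"delta_pos": [0,0,-5],"turn": 0},
    {"claw": 8,"delta_pos": [0,0,-15],"turn": 0},
    {"claw": 8,"delta_pos": [0,0,-30],"turn": 0.035},
    {"claw": 8,"delta_pos": [0,0,-30],"turn": 0.035},
    {"claw": 8,"delta_pos": [0,0,-30],"turn": 0},
    {"claw": 8,"delta_pos": [0,0,-30],"turn": 0},
    {"claw": 8,"delta_pos": [0,0,-30],"turn": 0},
    {"claw": 8,"delta_pos": [1,-15,-3],"turn": 0}
  ]
}}

```text
clock: 8.63
eef_pos: [502.9, -328.0, 195.5]
tcp_rot: [3.136, -0.008, -0.001]
contact_force: [0.8, -0.8, -1.0]
opening: 0.155
grasp_force: 39.0
```

Emit:
{"api": "step_arm", "payload": {
  "motion": [
    {"claw": 8,"delta_pos": [2,-29,0],"turn": 0},
    {"claw": 8,"delta_pos": [2,-29,0],"turn": 0},
    {"claw": 8,"delta_pos": [2,-29,0],"turn": 0},
    {"claw": 8,"delta_pos": [2,-29,0],"turn": 0},
    {"claw": 8,"delta_pos": [2,-29,0],"turn": 0},
    {"claw": 8,"delta_pos": [2,-29,0],"turn": 0},
    {"claw": 8,"delta_pos": [2,-29,0],"turn": 0},
    {"claw": 8,"delta_pos": [2,-29,0],"turn": 0}
  ]
}}

```text
clock: 9.3
eef_pos: [515.9, -91.3, 189.3]
tcp_rot: [-3.142, 0.0, -0.0]
contact_force: [0.5, 0.1, -0.3]
opening: 0.156
grasp_force: 39.0
```

Emit:
{"api": "step_arm", "payload": {
  "motion": [
    {"claw": 8,"delta_pos": [2,-29,0],"turn": 0},
    {"claw": 8,"delta_pos": [2,-29,0],"turn": 0},
    {"claw": 8,"delta_pos": [2,-29,0],"turn": 0},
    {"claw": 8,"delta_pos": [1,-23,0],"turn": 0},
    {"claw": 8,"delta_pos": [0,0,15],"turn": 0},
    {"claw": 8,"delta_pos": [0,0,12],"turn": 0},
    {"claw": 8,"delta_pos": [0,0,0],"turn": 0},
    {"claw": 8,"delta_pos": [0,0,0],"turn": 0}
  ]
}}

```text
clock: 9.97
eef_pos: [522.7, 17.3, 162.0]
tcp_rot: [3.142, 0.002, 0.0]
contact_force: [-0.1, -0.4, 0.3]
opening: 0.154
grasp_force: 39.1
```

Run:
```python
from rig import *
from h import *
fs=[grab_frame(n) for n in("scene","top")]
for n,f in zip("st",fs): pickle.dump(f,open(n+"3.pkl","wb"))
s=sense();p=s["eef_pos"];print(p,s["contact_force"],s["tcp_rot"],s["opening"])
z=p[2]-14.2
g=np.array([p[0]+31,p[1],z]);u=proj(fs[0],g).astype(int);print(u,proj(fs[1],g),proj(fs[0],(583,17.2,143.4)))
print(fitclip([fs[0]],[tuple(u)],(g[0],g[1],0),z),z)
a,b=crop(fs[0],(277,186),50,60,8),crop(fs[1],(263,206),50,60,8)
cv2.imwrite("pics/c3.png",np.hstack([a,b]))
```

```text
[523.61477014  16.96532254 162.85152813] [-0.14753933 -0.49021359  0.20249221] [-3.14153985e+00 -4.95563311e-04 -5.89349655e-04] 0.1535634646141022
[268 183] [262.80864535 214.0673989 ] [276.4730034  187.91794191]
(array([ 5.52214001e+02,  1.86885918e+01, -1.86378443e-01]), np.float64(71.14829680891964), [np.int64(70)]) 148.65152812889235
```

View pics/c3.png

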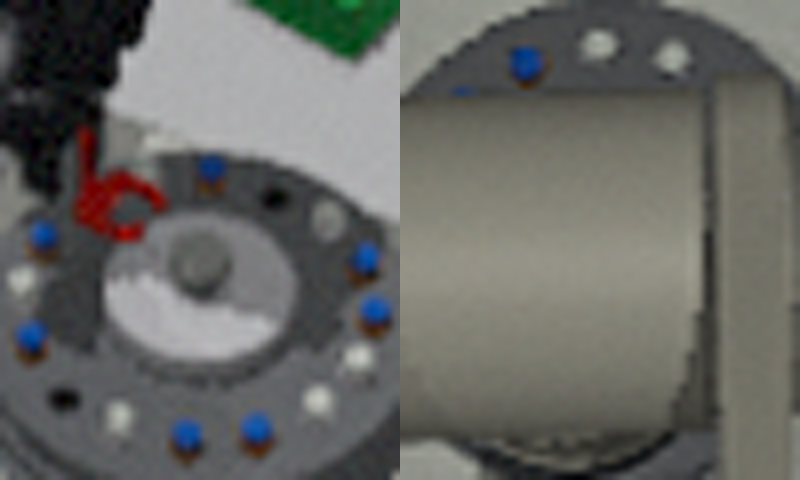

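The scene crop shows the clip held level, its arm tips at (163,203) and (132,235), with the spindle head at (200,262) ahead of it. I'll lower it onto the hub by touch, then measure the sideways offset in one plane.

Emit:
{"api": "step_arm", "payload": {
  "motion": [
    {"claw": 8,"delta_pos": [0,0,8],"turn": 0},
    {"claw": 8,"delta_pos": [0,0,6],"turn": 0},
    {"claw": 8,"delta_pos": [0,0,3],"turn": 0},
    {"claw": 8,"delta_pos": [0,0,1],"turn": 0},
    {"claw": 8,"delta_pos": [0,0,1],"turn": 0},
    {"claw": 8,"delta_pos": [0,0,0],"turn": 0}
  ]
}}

```text
clock: 10.57
eef_pos: [523.3, 17.0, 143.1]
tcp_rot: [-3.142, 0.0, -0.0]
contact_force: [0.5, 0.1, -1.1]
opening: 0.152
grasp_force: 39.1
```

Emit:
{"api": "step_arm", "payload": {
  "motion": [
    {"claw": 8,"delta_pos": [0,0,0.7],"turn": 0},
    {"claw": 8,"delta_pos": [0,0,0.7],"turn": 0},
    {"claw": 8,"delta_pos": [0,0,0],"turn": 0}
  ]
}}

```text
clock: 10.82
eef_pos: [523.4, 17.1, 141.9]
tcp_rot: [-3.142, -0.0, -0.0]
contact_force: [0.6, 0.3, 0.2]
opening: 0.159
grasp_force: 39.1
```

Emit:
{"api": "step_arm", "payload": {
  "motion": [
    {"claw": 8,"delta_pos": [0,0,0.5],"turn": 0},
    {"claw": 8,"delta_pos": [0,0,0.5],"turn": 0},
    {"claw": 8,"delta_pos": [0,0,0],"turn": 0}
  ]
}}

```text
clock: 11.07
eef_pos: [523.3, 17.1, 140.8]
tcp_rot: [-3.142, 0.0, -0.0]
contact_force: [1.5, -0.1, -1.0]
opening: 0.153
grasp_force: 39.1
```

Emit:
{"api": "step_arm", "payload": {
  "motion": [
    {"claw": 8,"delta_pos": [0,0,0.5],"turn": 0},
    {"claw": 8,"delta_pos": [0,0,0],"turn": 0}
  ]
}}

```text
clock: 11.23
eef_pos: [523.5, 17.1, 140.6]
tcp_rot: [-3.142, -0.0, -0.0]
contact_force: [-0.4, 1.3, 1.9]
opening: 0.153
grasp_force: 39.4
```

Emit:
{"api": "step_arm", "payload": {
  "motion": [
    {"claw": 8,"delta_pos": [0,0,0.5],"turn": 0},
    {"claw": 8,"delta_pos": [0,0,0],"turn": 0}
  ]
}}

```text
clock: 11.4
eef_pos: [523.6, 17.1, 140.4]
tcp_rot: [-3.142, -0.0, -0.0]
contact_force: [-3.0, 0.1, 6.2]
opening: 0.155
grasp_force: 40.1
```

Emit:
{"api": "step_arm", "payload": {
  "motion": [
    {"claw": 8,"delta_pos": [0,0,0.5],"turn": 0},
    {"claw": 8,"delta_pos": [0,0,0],"turn": 0}
  ]
}}

```text
clock: 11.57
eef_pos: [523.8, 17.1, 140.4]
tcp_rot: [-3.142, -0.001, -0.0]
contact_force: [-3.7, 0.9, 10.9]
opening: 0.153
grasp_force: 40.6
```

The clip touches the hub at a TCP height of 140.6 mm, as predicted. I'll ease off and measure the offset.

Emit:
{"api": "step_arm", "payload": {
  "motion": [
    {"claw": 8,"delta_pos": [0,0,-0.8],"turn": 0},
    {"claw": 8,"delta_pos": [0,0,0],"turn": 0}
  ]
}}

```text
clock: 11.73
eef_pos: [523.7, 17.1, 140.5]
tcp_rot: [-3.142, -0.001, -0.0]
contact_force: [-1.6, 0.4, 4.7]
opening: 0.155
grasp_force: 39.7
```

Run:
```python
from rig import *
from h import *
import h
from scipy.optimize import minimize
f=grab_frame("scene"); pickle.dump(f,open("s4.pkl","wb"))
S0=pickle.load(open("scene0.pkl","rb"))
s=sense();p=s["eef_pos"];print(p,s["contact_force"])
z=126.7
i=f["img"].astype(float); o=np.clip((i[...,0]-np.maximum(i[...,1],i[...,2]))/110,0,1)>.35
h.BX=BX[2:]
c=proj(f,(p[0]+31,p[1],z)).round().astype(int); ob=o[c[1]-30:c[1]+30,c[0]-30:c[0]+30]
# weigh only pixels ahead of the back bar
yy,xx=np.mgrid[0:60,0:60]; W=np.array([[onz(f,(c[0]-30+x,c[1]-30+y),z+3)[0] for x in range(60)] for y in range(60)])>p[0]+31-8
cost=lambda q:(W*(sil(f,[q[0],q[1],0],z,c)-ob)**2).sum()
g=[(cost((p[0]+31+a,p[1]+b)),a,b) for a in np.arange(-5,5.1,.5) for b in np.arange(-5,5.1,.5)]
print(sorted(g)[:6], (W*ob).sum())
for uv in((276.6,187.9),): print("head",onz(f,uv,145.2))
# overlay
im=crop(f,(273,186),40,50,12)
def dr(X,col): 
    u=(proj(f,X)-[253,161]+.5)*12; cv2.circle(im,tuple(u.astype(int)),2,col,-1)
for t in np.arange(0,6.28,.15):
    for r,zz,col in((12,145.2,(0,255,0)),(36,126.7,(255,255,0))): dr((583+r*np.cos(t),17.2+r*np.sin(t),zz),col)
for b in BX[2:]:
    for v in b: dr(v+[p[0]+31,p[1],z],(255,0,255))
cv2.imwrite("pics/c4.png",im)
```

```text
[523.67314216  17.11231063 140.46787912] [-0.80695468 -0.25687076  6.02730753]
[(np.float64(6.2381084198385235), np.float64(-1.5), np.float64(3.0)), (np.float64(6.282137639369473), np.float64(-2.0), np.float64(3.0)), (np.float64(6.314878892733564), np.float64(-2.5), np.float64(3.0)), (np.float64(6.322768166089965), np.float64(-1.5), np.float64(3.5)), (np.float64(6.3399615532487505), np.float64(-1.5), np.float64(2.5)), (np.float64(6.431249519415609), np.float64(-2.0), np.float64(2.5))] 22
head [584.00157007  16.04523087 145.2       ]
```

View pics/c4.png

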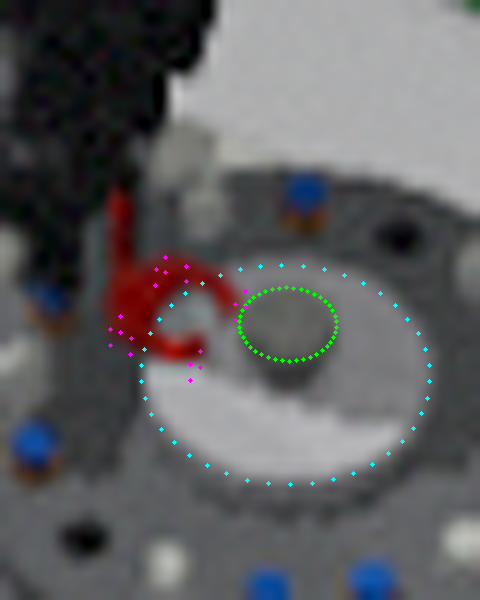

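The crop shows the C-shaped clip resting on the hub's front edge, arm tips near (235,312) and (203,350). The overlaid head (green) and hub (cyan) agree with the picture. I'll refit the clip with a round model to settle the sideways offset.

```bash
cat > ring.py <<'E'
from h import *
from scipy.optimize import minimize
th=np.radians(np.arange(36,325,6))
SEG=[np.array([[r*np.cos(t),r*np.sin(t),zz] for t in (th[i],th[i+1]) for r in(8.3,14) for zz in(0,6)]) for i in range(len(th)-1)]
for b in SEG: b[:,0]=np.minimum(b[:,0],9)
import h
def fit(f,c,p0,z,boxes,xmin,yawfree):
    h.BX=boxes; c=np.array(c); i=f["img"][c[1]-30:c[1]+30,c[0]-30:c[0]+30].astype(float)
    r=i[...,0]-np.maximum(i[...,1],i[...,2]); ob=np.clip(r/np.percentile(r[r>30],80),0,1)
    W=np.array([[onz(f,(c[0]-30+x,c[1]-30+y),z+3)[0] for x in range(60)] for y in range(60)])>xmin
    cost=lambda q:(W*(cv2.GaussianBlur(sil(f,[q[0],q[1],q[2] if yawfree else p0[2]],z,c),(0,0),.4)-ob)**2).sum()
    best=None
    for a in(-3,0,3):
        for b in(-3,0,3):
            x0=np.array([p0[0]+a,p0[1]+b,p0[2]]); r=minimize(cost,x0,method="Nelder-Mead",options=dict(initial_simplex=x0+np.array([[0,0,0],[2,0,0],[0,2,0],[0,0,.1]])))
            if best is None or r.fun<best.fun: best=r
    return best.x.round(2),round(best.fun,2)
E
python3 - <<'E'
from ring import *
L=box(-41,-21,-7,7,0,30);N=box(-24,-11,-5,5,0,6)
S0,T0,S4=[pickle.load(open(n+".pkl","rb")) for n in("scene0","top0","s4")]
print("tray scene",fit(S0,(193,292),(530,-338,.07),3,SEG+[L,N],0,True),"ring only",fit(S0,(193,292),(530,-338,.07),3,SEG,522,False))
print("tray top",fit(T0,(388,233),(530,-338,.07),3,SEG+[L,N],0,True))
c=proj(S4,(554.7,17.1,126.7)).round().astype(int)
for xm in(544,548,552): print("hub",fit(S4,c,(554.7,17.1,0),126.7,SEG+[N],xm,False))
E
```

```text
tray scene (array([ 5.2874e+02, -3.3633e+02,  7.0000e-02]), np.float64(34.53)) ring only (array([ 5.2843e+02, -3.3614e+02, -1.0000e-01]), np.float64(9.96))
tray top (array([ 5.3023e+02, -3.3881e+02,  9.0000e-02]), np.float64(24.79))
hub (array([ 5.5221e+02,  1.9950e+01, -2.6000e-01]), np.float64(5.21))
hub (array([5.5229e+02, 1.9920e+01, 8.0000e-02]), np.float64(4.68))
hub (array([ 5.5246e+02,  1.9960e+01, -3.2000e-01]), np.float64(3.4))
```

The scene view puts the clip 2–4 mm to the +y side of the spindle, while the arm's kinematics and the top view put it about level. I'll measure the hub circle more exactly in both starting views.

Run:
```python
from ring import *
S0,T0=[pickle.load(open(n+".pkl","rb")) for n in("scene0","top0")]
from scipy.ndimage import map_coordinates
def discfit(f,p0,zs,name):
    # annulus-contrast: hub(bright) r<36, head (dark) r<12 at zhead
    g=cv2.cvtColor(f["img"],cv2.COLOR_RGB2GRAY).astype(float)
    def samp(x,y,z,r,n=72):
        t=np.arange(n)*2*np.pi/n; u=np.array([proj(f,(x+r*np.cos(a),y+r*np.sin(a),z)) for a in t]); return map_coordinates(g,[u[:,1],u[:,0]],order=1)
    for nm,z,r,s in zs:
        J=lambda q:-s*(samp(q[0],q[1],z,r-2.5)-samp(q[0],q[1],z,r+2.5)).mean()
        res=min((minimize(J,[p0[0]+a,p0[1]+b],method="Nelder-Mead") for a in(-3,3) for b in(-3,3)),key=lambda r:r.fun)
        print(name,nm,res.x.round(2),round(-res.fun,1))
zs=[("hub",134.9,36,1),("head",145.2,12,-1),("disc",129.9-0,85,-1)]
discfit(S0,(583,17),zs,"scene");discfit(T0,(583,17),zs,"top")
```

```text
scene hub [582.38  19.96] 62.1
scene head [586.33  12.92] 48.2
scene disc [589.06   7.11] 31.9
top hub [583.48  17.12] 80.4
top head [582.7   17.69] 51.8
top disc [578.31  15.93] 54.9
```

The hub comes out at y = 17.1 in the top view. In the scene view the hub and the clip both read 19.95, so that camera is simply biased and the clip is lined up sideways, about 29–30 mm short of home. I'll slide it in.

Emit:
{"api": "step_arm", "payload": {
  "motion": [
    {"claw": 8,"delta_pos": [2,0,0],"turn": 0},
    {"claw": 8,"delta_pos": [2,0,0],"turn": 0},
    {"claw": 8,"delta_pos": [2,0,0],"turn": 0},
    {"claw": 8,"delta_pos": [2,0,0],"turn": 0},
    {"claw": 8,"delta_pos": [2,0,0],"turn": 0},
    {"claw": 8,"delta_pos": [2,0,0],"turn": 0},
    {"claw": 8,"delta_pos": [0,0,0],"turn": 0}
  ]
}}

```text
clock: 12.37
eef_pos: [535.0, 17.1, 140.5]
tcp_rot: [3.142, 0.001, -0.0]
contact_force: [-4.7, -0.3, 11.2]
opening: 0.151
grasp_force: 40.5
```

Emit:
{"api": "step_arm", "payload": {
  "motion": [
    {"claw": 8,"delta_pos": [1,0,0],"turn": 0},
    {"claw": 8,"delta_pos": [1,0,0],"turn": 0},
    {"claw": 8,"delta_pos": [1,0,0],"turn": 0},
    {"claw": 8,"delta_pos": [0,0,0],"turn": 0}
  ]
}}

```text
clock: 12.7
eef_pos: [537.6, 17.1, 140.6]
tcp_rot: [3.142, 0.002, -0.0]
contact_force: [-5.5, 0.8, 12.1]
opening: 0.153
grasp_force: 40.8
```

Emit:
{"api": "step_arm", "payload": {
  "motion": [
    {"claw": 8,"delta_pos": [1,0,0],"turn": 0},
    {"claw": 8,"delta_pos": [1,0,0],"turn": 0},
    {"claw": 8,"delta_pos": [0,0,0],"turn": 0}
  ]
}}

```text
clock: 12.95
eef_pos: [538.3, 17.2, 140.6]
tcp_rot: [-3.142, 0.004, -0.0]
contact_force: [-12.1, 0.6, 17.8]
opening: 0.157
grasp_force: 41.5
```

The arms are touching at about 538 mm with Fx −12 N. The downforce has grown to 18 N, so I'll ease off vertically before going on.

Emit:
{"api": "step_arm", "payload": {
  "motion": [
    {"claw": 8,"delta_pos": [0,0,-0.7],"turn": 0},
    {"claw": 8,"delta_pos": [0,0,0],"turn": 0}
  ]
}}

```text
clock: 13.12
eef_pos: [538.6, 17.3, 140.6]
tcp_rot: [-3.141, 0.004, -0.0]
contact_force: [-8.5, 1.2, 9.1]
opening: 0.156
grasp_force: 40.3
```

Emit:
{"api": "step_arm", "payload": {
  "motion": [
    {"claw": 8,"delta_pos": [0.7,0,-0.2],"turn": 0},
    {"claw": 8,"delta_pos": [0,0,0],"turn": 0}
  ]
}}

```text
clock: 13.28
eef_pos: [539.1, 17.3, 140.6]
tcp_rot: [-3.141, 0.004, -0.0]
contact_force: [-7.7, 2.6, 6.4]
opening: 0.152
grasp_force: 40.1
```

Emit:
{"api": "step_arm", "payload": {
  "motion": [
    {"claw": 8,"delta_pos": [0.7,-0.5,0],"turn": 0},
    {"claw": 8,"delta_pos": [0.7,0,0],"turn": 0},
    {"claw": 8,"delta_pos": [0,0,0],"turn": 0}
  ]
}}

```text
clock: 13.53
eef_pos: [539.9, 17.6, 140.6]
tcp_rot: [3.142, 0.006, -0.0]
contact_force: [-10.4, -0.0, 10.2]
opening: 0.154
grasp_force: 40.5
```

Emit:
{"api": "step_arm", "payload": {
  "motion": [
    {"claw": 8,"delta_pos": [0.7,0,0],"turn": 0},
    {"claw": 8,"delta_pos": [0.7,0,0],"turn": 0},
    {"claw": 8,"delta_pos": [0,0,0],"turn": 0}
  ]
}}

```text
clock: 13.78
eef_pos: [541.2, 17.6, 140.7]
tcp_rot: [-3.142, 0.006, -0.0]
contact_force: [-9.9, 0.6, 8.8]
opening: 0.151
grasp_force: 40.4
```

Emit:
{"api": "step_arm", "payload": {
  "motion": [
    {"claw": 8,"delta_pos": [0.8,0,0],"turn": 0},
    {"claw": 8,"delta_pos": [0.8,0,0],"turn": 0},
    {"claw": 8,"delta_pos": [0.8,0,0],"turn": 0},
    {"claw": 8,"delta_pos": [0,0,0],"turn": 0}
  ]
}}

```text
clock: 14.12
eef_pos: [545.9, 17.6, 140.7]
tcp_rot: [-3.142, 0.001, -0.0]
contact_force: [0.4, -0.0, -2.0]
opening: 0.153
grasp_force: 38.9
```

Emit:
{"api": "step_arm", "payload": {
  "motion": [
    {"claw": 8,"delta_pos": [0.8,0,0],"turn": 0},
    {"claw": 8,"delta_pos": [0.8,0,0],"turn": 0},
    {"claw": 8,"delta_pos": [0.8,0,0],"turn": 0},
    {"claw": 8,"delta_pos": [0,0,0],"turn": 0}
  ]
}}

```text
clock: 14.45
eef_pos: [550.0, 17.6, 141.3]
tcp_rot: [-3.142, -0.002, -0.0]
contact_force: [5.6, 1.7, -1.6]
opening: 0.154
grasp_force: 39.0
```

It is past the peak and pulling in (Fx +5.6 N). I'll follow it to the stop.

Emit:
{"api": "step_arm", "payload": {
  "motion": [
    {"claw": 8,"delta_pos": [0.8,0,0.2],"turn": 0},
    {"claw": 8,"delta_pos": [0.8,0,0],"turn": 0},
    {"claw": 8,"delta_pos": [0,0,0],"turn": 0}
  ]
}}

```text
clock: 14.7
eef_pos: [550.7, 17.6, 141.0]
tcp_rot: [-3.142, -0.001, -0.0]
contact_force: [4.0, -0.7, -0.1]
opening: 0.155
grasp_force: 39.2
```

Emit:
{"api": "step_arm", "payload": {
  "motion": [
    {"claw": 8,"delta_pos": [0.7,0,0],"turn": 0},
    {"claw": 8,"delta_pos": [0.7,0,0],"turn": 0},
    {"claw": 8,"delta_pos": [0,0,0],"turn": 0}
  ]
}}

```text
clock: 14.95
eef_pos: [551.2, 17.6, 140.7]
tcp_rot: [-3.142, 0.001, -0.0]
contact_force: [-0.2, 0.8, 0.8]
opening: 0.159
grasp_force: 39.3
```

Emit:
{"api": "step_arm", "payload": {
  "motion": [
    {"claw": 8,"delta_pos": [0.6,0,0],"turn": 0},
    {"claw": 8,"delta_pos": [0.6,0,0],"turn": 0},
    {"claw": 8,"delta_pos": [0,0,0],"turn": 0}
  ]
}}

```text
clock: 15.2
eef_pos: [551.4, 17.6, 140.7]
tcp_rot: [3.142, 0.003, -0.0]
contact_force: [-4.8, 0.2, 4.5]
opening: 0.152
grasp_force: 40.0
```

Emit:
{"api": "step_arm", "payload": {
  "motion": [
    {"claw": 8,"delta_pos": [0.6,0,0],"turn": 0},
    {"claw": 8,"delta_pos": [0,0,0],"turn": 0}
  ]
}}

```text
clock: 15.37
eef_pos: [551.5, 17.6, 140.7]
tcp_rot: [3.142, 0.004, -0.0]
contact_force: [-7.7, 1.4, 7.2]
opening: 0.157
grasp_force: 40.3
```

It is on the hard stop at 551.4 mm: the force rises with no travel. I'll relax the push, release and lift away.

Emit:
{"api": "step_arm", "payload": {
  "motion": [
    {"claw": 8,"delta_pos": [-1.5,0,-0.5],"turn": 0},
    {"claw": 8,"delta_pos": [0,0,0],"turn": 0},
    {"claw": 18,"delta_pos": [0,0,0],"turn": 0},
    {"claw": 30,"delta_pos": [0,0,0],"turn": 0},
    {"claw": 34,"delta_pos": [0,0,0],"turn": 0},
    {"claw": 34,"delta_pos": [0,0,0],"turn": 0}
  ]
}}

```text
clock: 15.87
eef_pos: [552.3, 17.6, 141.4]
tcp_rot: [3.142, -0.0, -0.0]
contact_force: [0.3, -0.7, 0.1]
opening: 0.393
grasp_force: 0.0
```

Emit:
{"api": "step_arm", "payload": {
  "motion": [
    {"claw": 34,"delta_pos": [0,0,-10],"turn": 0},
    {"claw": 34,"delta_pos": [0,0,-25],"turn": 0},
    {"claw": 34,"delta_pos": [0,0,-35],"turn": 0},
    {"claw": 34,"delta_pos": [-30,0,-20],"turn": 0},
    {"claw": 34,"delta_pos": [-40,0,0],"turn": 0},
    {"claw": 34,"delta_pos": [-40,0,0],"turn": 0},
    {"claw": 34,"delta_pos": [-40,0,0],"turn": 0},
    {"claw": 34,"delta_pos": [0,0,0],"turn": 0}
  ]
}}

```text
clock: 16.53
eef_pos: [394.6, 17.4, 230.9]
tcp_rot: [3.141, 0.005, -0.0]
contact_force: [-0.1, 0.9, -0.9]
opening: 0.394
grasp_force: 0.0
```

Run:
```python
from rig import *
from ring import *
f,t=[grab_frame(n) for n in("scene","top")]
s=sense();print(s["clock"],s["eef_pos"],s["contact_force"],s["opening"])
cv2.imwrite("pics/c5.png",np.hstack([crop(f,(273,186),40,50,10),crop(t,(263,206),40,50,10)]))
```

```text
16.6333 [401.46724972  17.63289553 232.41879581] [ 0.57071032 -0.69468724  0.30172118] 0.3969293178892867
```

View pics/c5.png

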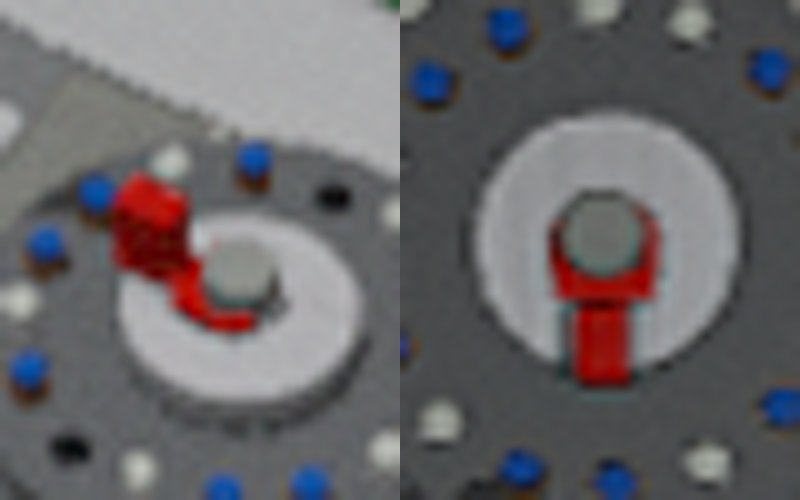

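The last crop shows the clip flat on the hub, its arms round the spindle under the head at (602,233). The lug at (603,345) is about 29 mm behind on the centreline, as expected at home allowing for parallax. The gripper is clear.

```bash
python3 -c "
from rig import *
print(sign_off())"
```

```text
the job is handed in; nothing more can be done
None
```

I pressed the carousel home, snapped the red clip onto its stop in the spindle groove and let go of it. The gripper is clear and the job is handed in, but no verdict came back.

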